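# Snap the gouge back into its rack

## Robot

A 6-joint arm with a two-finger parallel gripper is mounted at the origin on the work surface. World frame = base frame: x ahead of the robot, y to its left, z up, the work surface at z = 0. Lengths are in m, angles in degrees, forces in N, time in s.
With the tool pointing down it reaches from about 0.375 to 0.9 m from the base axis. Payload 3.1 kg.
Tool frame: the origin (TCP) lies at the very end of the fingers, on their centre line; the grasp point (between the pads) lies 19 mm behind it; z points along the fingers, y is the line along which they close (so a half turn about z gives the same grasp; the last joint's range is limited). The gripper opens to 87 mm and grips with 3 to 60 N. Pads are 19 mm wide; open, the fingers measure 117 mm over their backs; the gripper's body (75 mm by 190 mm) begins 51 mm behind the grasp point.
Start: joints at [63.799, 30.224, 82.088, -0, 67.689, -10.227], TCP at [0.172, 0.601, 0.223] pointing down, gripper open.
Joint ranges: [-176.69, 176.69], [-43.24, 126.21], [12.49, 139.97], [-82, 262], [0, 151.66], [-163.58, 163.58]. Speed limits (degrees/s): [159.86, 159.86, 180, 180, 180, 180].

## Interface

Orientations are given as a 3x3 rotation matrix whose columns are the frame's x, y, z axes.
In Python, from rig import bot gives the robot as it stands.
- The arm moves only by the tool move_arm, never from a script. Its argument "increments" is a list of rows, each an object with "xyz": the shift along the tool's x, y, z in mm, a list of three; "roll": the turn about the tool's z in rad; "grip": the opening in per cent of the stroke, from 0 (shut) to 100 (fully open). A call has 1 to 5 rows; each row shifts and turns the commanded pose from where the row before left it, along the tool's axes as they then stand; what a row does not reach is not made up. A row lasts 1/12 s, in which the tool goes at most 41.7 mm and 7.16 degrees, less where a joint would pass 70% of its speed; a pose out of reach is approached as far as the arm can. A call is refused whole if a number of a shift passes 41.7 or a number of a turn 0.125, either way. A call with a gripper value outside its range is refused whole. The fingers move at their own pace and stop on an object; the grip force is fixed at half the most. Time passes only in rows, so rows that do not move let the fingers close. It gives the time, the measured TCP pose, the force, the opening and the grip force at its end, in the units of the state.
- bot.read_state(): the state, without advancing time (a new reading comes with each control period).
- bot.capture(name): name is "side" or "top"; returns (picture, depth): 420x560x3 uint8, red, green, blue; 420x560 float32, m along the optical axis (not along the pixel's ray), 0 where there is no reading.
- bot.camera_model(name): a dict with "intrinsics" (3x3 intrinsics, pixels), "rvec" (rotation vector, rad) and "tvec" (3), from world to camera coordinates, as OpenCV has them. Camera axes: x right, y down, z forward; pixel columns grow to the right and rows downward; lengths in m; the calibration is good to about 2 mm. A picture is of the moment at which its call begins. camera_model takes no time and is no camera call.
- bot.hand_in(): hands the job in; it is judged then, once.
Trained networks look in the newest picture that a camera, given by its name, has taken for a name from the list of things; names that differ only in an ending like _2 or _b are one class to them, and where a whole thing is asked for, a point or a joint stands for the part that bears it (a point fixed in the world has none). Each returns a list of dicts, best first, with "conf" (0 to 1); they miss things now and then, are a little off and sometimes report something else, mostly with a low value. They report only what shows in the picture. A call takes as long as a camera call. They do not tell look-alikes from the thing itself.
- bot.spot_in(label, camera): "at" ([x, y, z] in m, in the coordinates of the camera as it stood for that picture, good to about 4 mm: the middle of the surface that is visible of it).
- bot.trace(label, camera): "mask" (420x560 bool, what is visible of it).
The state is a dict: "time_s": time; "joint_positions": joint angles; "qvel": joint speeds; "tau": joint torques, N m; "position": TCP position; "tcp_rot": TCP orientation; "force": force on the tool from outside, world axes, zero at the start; "moment": the same for the moment, N m; "opening": opening from 0.0 (shut) to 1.0 (fully open); "grasp_force": force on a finger pad.
Only numpy, scipy, OpenCV 4.12 (cv2) and the standard library are available. Lean on these libraries where they do the work, as an engineer would, in place of code of your own. Each camera call takes 0.05 s, during which the arm holds its last target. There are 200 camera calls.

## Task

Put the loose gouge (round handle, square collar) back into the two empty spring clips of the tool rack, blade over the blade trough. Press each end of the handle down until its clip snaps over it and the handle beds firmly on the rubber cushion below, but gently enough never to crush a cushion; leave the other things on the bench alone.

Things in the scene. Friction and masses are not known exactly. Their poses are not given: they have to be found in the camera images.
- gouge: Loose gouge, 0.11-0.18 kg, 240 mm long: round dark handle 150 mm long, 26 mm thick, round ends; a square steel collar 26x26x8 mm in front of it (77 mm ahead of the origin; stops rolling), then a thin curved blade. Origin on the axis at mid handle, 13 mm above the bench at the start; x along the axis to the blade, z up. Centre of mass about 30 mm ahead of the origin.
- gouge_tip (a point): Cutting end of the gouge, on the axis 165 mm ahead of the gouge's origin.
- handle_blade_end (a point): Point on the handle's axis 50 mm ahead of the gouge's origin: it belongs in the rack's blade-side clip.
- handle_butt_end (a point): Point on the handle's axis 50 mm behind the gouge's origin: it belongs in the rack's butt-side clip.
- rack: Fixed wooden rack, board 320x170x12 mm. Origin on the bench midway between its two empty clips, x along the tool's place to the blade end, z up. End board at x -115 mm (57 mm high, 60 wide); blade trough: two walls 28 mm high at x 110 to 180, y -26 and 26 mm. A place at y -85 mm is filled by a fixed chisel, 58 mm high. No part is higher than 60 mm.
- clip_blade (a point): Mouth of the blade-side empty clip (rack x +50 mm), between its lips, 52 mm above the bench. Two upright sprung steel jaws 16 mm long, hinged 36 mm lower, with round inward lips (3 mm radius, 18 mm free gap) that spring apart. Axes as the rack's. A handle laid in both mouths rests with its axis about 11 mm above this point, 63 mm above the bench.
- clip_butt (a point): The same for the butt-side clip (rack x -50 mm). Pushed straight down, the handle meets a peak of about 7 to 20 N per clip, then the clip gives way as the handle's axis passes the lips; the jaws, rubbing on the handle, then keep it from coming back up. They do not pull it down by themselves: it must be pushed on to the cushion.
- cushion_butt (a joint): Squash in m of the rubber cushion under the butt-side clip, 0 when free, about 8 N per mm. A hidden screw sets its height: the handle meets it with its axis anywhere from 43 to 50.5 mm above the bench. Firmly bedded: over 0.3 mm after letting go (7 to 10 N of push once the clip has given way is plenty; pressing one end can ease the other a little); crushed: over 2.2 mm.
- cushion_blade (a joint): The same for the cushion under the blade-side clip; its height is independent of the other's.
- chisel: Loose flat chisel with a square pale handle 130 x 24 x 20 mm and brass ferrule, blade ahead; a bystander. Origin at mid handle, x towards the blade.
- knife: Loose carving knife with a square handle 100 x 20 x 16 mm; a bystander. Origin at mid handle.
- mallet: Loose wooden mallet, head 110 x 70 x 60 mm, handle 200 mm towards -y; a bystander. Origin under the head.
- glue: Small upright clear glue bottle, 48 mm in diameter, 100 mm high; a bystander. Origin under its centre.
- stone: Grey sharpening stone 150 x 50 x 25 mm; a bystander. Origin under its centre.
- tin: Small wax tin, 64 mm in diameter, 45 mm high; a bystander. Origin under its centre.
Mind the look-alikes: they are no part of the job. Of the things that look like the gouge, take the one that is farthest to the robot's right at the start.

How it is judged (in metres and radians):
On the way:
1. the gouge lies along the rack's empty place with its blade over the trough, in the mouths of the clips (horizontal distance between each of handle_blade_end, handle_butt_end and rack below 0.062 m and x of gouge_tip in the frame of rack above 0.14 m and height (world z) of gouge below 0.07 m), for 0.1 s.
At the end, for the whole second after the job is handed in: The gouge is held at rest in both clips, blade over the trough and within 15 mm of its place along the rack, its axis under the lips of both clips, and both cushions are squashed by at least 0.3 mm with nothing pressing any more (value of joint each of cushion_butt, cushion_blade above 0.0003 m and height (world z) of each of handle_butt_end, handle_blade_end below 0.051 m and y of handle_blade_end in the frame of rack between -0.005 and 0.005 m and y of handle_butt_end in the frame of rack between -0.005 and 0.005 m and x of gouge_tip in the frame of rack between 0.15 and 0.18 m and linear speed of gouge below 0.01 m/s); the robot touches nothing.
It fails at once if a cushion is crushed by more than 2.2 mm (value of joint any of cushion_butt, cushion_blade above 0.0022 m).
It fails at once if a bystander is moved by more than 30 mm (distance of any of chisel, knife, mallet, glue, stone, tin from where it was at the start of the episode above 0.03 m).
It also fails if it takes over 61 s, if anything falls off the work surface, if the arm or the gripper's body presses on something with over 40 N, if the wrist force passes 120 N, or if a joint passes its speed limit or range.

## Working session

There is one attempt and no reset: what is moved stays moved. The work goes in short steps, Python scripts to look and compute and a tool call to move; the robot and the scene stay as the last step left them, time stands still between calls to the robot, and variables do not carry over. Pictures are saved under pics/ and viewed, at most 10 in all, crops included, and the job is handed in when it is done.

Besides the shell and the picture viewer there is one more tool, called after ">>>" in YAML: its name, and indented under it one key for each argument. move_arm: Moves the arm, as the interface text tells. Its arguments: {"type":"object","properties":{"increments":{"type":"array"}},"required":["increments"]}

```bash
mkdir -p pics; ls
cat > h.py <<'E'
import numpy as np, cv2
from rig import bot
def cam(n):
    m=bot.camera_model(n); R=cv2.Rodrigues(np.array(m["rvec"],float))[0]; return np.array(m["intrinsics"],float),R,np.array(m["tvec"],float).ravel()
def cloud(n,depth):
    K,R,t=cam(n); v,u=np.mgrid[0:420,0:560]
    P=np.stack([(u-K[0,2])/K[0,0]*depth,(v-K[1,2])/K[1,1]*depth,depth],-1)
    return (P-t)@R
def w(n,p):
    K,R,t=cam(n); return R.T@(np.array(p)-t)
def px(n,P):
    K,R,t=cam(n); q=K@(R@np.array(P)+t); return q[:2]/q[2]
E
python3 - <<'E'
from h import *
np.set_printoptions(precision=3,suppress=True)
ims=[]
for n in("top","side"):
    im,d=bot.capture(n); cv2.imwrite(f"pics/{n}0.png",im[:,:,::-1]); np.save(f"pics/{n}0.npy",d)
    K,R,t=cam(n); print(n,-R.T@t,R[2],K[0,0])
    for l in("gouge","rack","chisel","knife","mallet","glue","stone","tin"):
        for s in bot.spot_in(l,n):
            P=w(n,s["at"]); print(l,round(s["conf"],2),P,px(n,P))
print(bot.read_state())
E
```

```text
pics
top [ 0.409 -0.031  1.2  ] [ 0.055  0.007 -0.998] 425.6689160694228
gouge 0.77 [0.524 0.203 0.02 ] [196.495 199.672]
gouge 0.66 [0.218 0.395 0.021] [128.475 312.417]
rack 0.9 [ 0.501 -0.239  0.009] [354.692 203.651]
chisel 0.64 [0.52  0.321 0.021] [154.196 202.248]
knife 0.8 [0.508 0.109 0.016] [230.346 204.393]
mallet 0.75 [0.523 0.204 0.02 ] [196.088 199.807]
mallet 0.68 [0.753 0.255 0.054] [173.589 115.649]
mallet 0.42 [0.749 0.002 0.07 ] [265.83 112.57]
glue 0.88 [0.744 0.    0.07 ] [266.31  114.474]
glue 0.57 [0.525 0.205 0.022] [195.352 199.028]
stone 0.61 [ 0.765 -0.242  0.027] [353.388 108.969]
tin 0.56 [ 0.446 -0.469  0.045] [442.923 220.375]
side [ 1.119 -1.204  1.176] [-0.367  0.676 -0.639] 497.2700164665319
gouge 0.88 [0.535 0.2   0.02 ] [319.703 181.241]
gouge 0.85 [0.218 0.392 0.02 ] [271.366 136.854]
rack 0.7 [ 0.523 -0.266  0.018] [256.194 259.02 ]
chisel 0.57 [0.515 0.32  0.015] [327.735 164.726]
chisel 0.24 [0.762 0.254 0.045] [382.167 185.051]
knife 0.49 [0.503 0.105 0.014] [301.287 193.789]
mallet 0.59 [0.763 0.255 0.047] [382.508 184.562]
mallet 0.4 [ 0.453 -0.483  0.046] [197.653 292.379]
mallet 0.27 [0.518 0.316 0.016] [328.098 165.258]
glue 0.61 [ 0.766 -0.016  0.056] [356.83  227.102]
stone 0.89 [ 0.774 -0.249  0.025] [330.388 281.79 ]
tin 0.84 [ 0.451 -0.487  0.044] [196.502 293.399]
{'time_s': 0.9, 'joint_positions': array([ 63.797,  30.224,  82.088,  -0.   ,  67.69 , -10.226]), 'qvel': array([-0.016,  0.014, -0.03 ,  0.048, -0.004,  0.032]), 'tau': array([ -0.001, -44.   , -17.699,   0.063,   0.05 ,  -0.   ]), 'position': array([0.172, 0.601, 0.223]), 'tcp_rot': array([[-0.961,  0.275, -0.   ],
       [ 0.275,  0.961, -0.   ],
       [-0.   , -0.   , -1.   ]]), 'force': array([-0.563, -0.854, -0.291]), 'moment': array([-0.055,  0.005, -0.003]), 'grasp_force': 0.0, 'opening': 0.99873428319681}
```

View pics/top0.png

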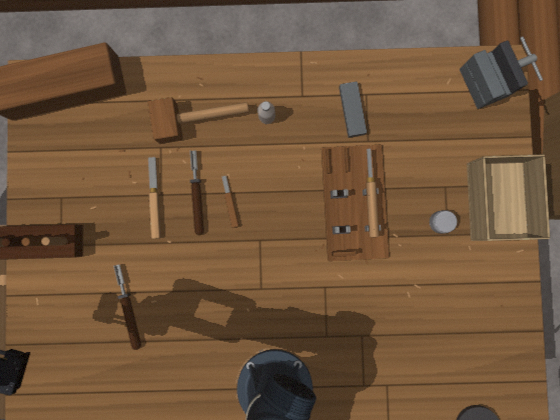

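View pics/side0.png

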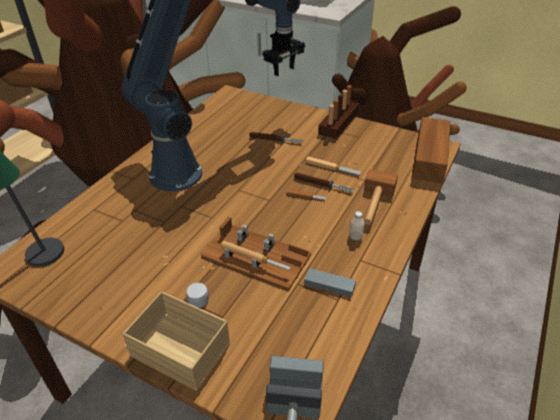

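Candidates that look like a gouge, in the top picture: dark-handled tool at (197,195), y≈0.20; dark-handled tool at (128,310), y≈0.39. The pale chisel at (154,200) and the knife at (231,203) are different. The one farthest right (smallest y) is at (197,195). The rack's clips are at (342,193) and (342,229), with the blade end at the top of the image (+x).

Run:
```python
from h import *
np.set_printoptions(precision=4,suppress=True)
for n in("top","side"):
    im=cv2.imread(f"pics/{n}0.png"); C=cloud(n,np.load(f"pics/{n}0.npy"))
    # gouge: points above bench near it
    dxy=np.hypot(C[...,0]-.53,C[...,1]-.203)
    m=(dxy<.15)&(C[...,2]>.008)&(abs(C[...,1]-.203)<.05)
    P=C[m]; V=im[m].mean(1)
    for nm,k in(("all",V>-1),("dark",V<50)):
        q=P[k]; c=q[:,:2].mean(0); l,E=np.linalg.eigh(np.cov((q[:,:2]-c).T)); a=E[:,1]*np.sign(E[0,1]); s=(q[:,:2]-c)@a; r=(q[:,:2]-c)@E[:,0]
        print(n,nm,len(q),c,np.degrees(np.arctan2(a[1],a[0])),"ends",c+a*s.min(),c+a*s.max(),s.max()-s.min(),"w",np.percentile(r,[3,97]),"z",np.percentile(q[:,2],[5,50,95,99]))
    # rack
    m=(C[...,2]>.024)&(C[...,0]>.36)&(C[...,0]<.68)&(C[...,1]<-.12)&(C[...,1]>-.36)
    nl,lab,st,cen=cv2.connectedComponentsWithStats(m.astype(np.uint8))
    for i in range(1,nl):
        if st[i,4]<6: continue
        q=C[lab==i]; (cc,wh,an)=cv2.minAreaRect(q[:,:2].astype(np.float32)); print(" ",st[i,4],cen[i],q.mean(0),np.array(wh),round(an,1),"zmax",q[:,2].max())
    m=(C[...,2]>.006)&(C[...,2]<.02)&(C[...,0]>.3)&(C[...,0]<.7)&(C[...,1]<-.1)&(C[...,1]>-.4)
    q=C[m]; print("board",cv2.minAreaRect(q[:,:2].astype(np.float32)))
t=cv2.imread("pics/top0.png"); s=cv2.imread("pics/side0.png")
a=cv2.resize(t[130:270,310:400],(385,598)); b=cv2.resize(t[140:250,140:250],(400,400)); 
o=np.zeros((598,790,3),np.uint8); o[:,:385]=a; o[:400,388:788]=b; cv2.imwrite("pics/crop0.png",o)
```

```text
top all 653 [0.531  0.2019] 3.9307233742872376 ends [0.4277 0.1948] [0.6653 0.2111] 0.23815384828447575 w [-0.0124  0.0111] z [0.0109 0.0221 0.0277 0.0304]
top dark 393 [0.5009 0.198 ] 3.2026145294137467 ends [0.4278 0.1939] [0.579  0.2024] 0.15143989663706578 w [-0.0138  0.0092] z [0.0149 0.0228 0.0279 0.0304]
  36 [346.6389 158.9167] [ 0.6248 -0.218   0.0272] [0.0679 0.0046] 1.6 zmax 0.031247502769881606
  41 [327.9024 159.9756] [ 0.6232 -0.1659  0.0279] [0.0677 0.0044] 1.2 zmax 0.03293232279074184
  745 [371.9221 200.6631] [ 0.5048 -0.2781  0.052 ] [0.24   0.0372] 1.5 zmax 0.06380102816824983
  97 [339.7938 192.9485] [ 0.5287 -0.1931  0.0449] [0.0166 0.0412] 1.2 zmax 0.05933316771524797
  65 [339.6462 229.4923] [ 0.4293 -0.1898  0.0412] [0.0295 0.0142] 88.2 zmax 0.058069896676280604
  27 [348.3333 228.7037] [ 0.4306 -0.2116  0.0528] [0.0162 0.0102] 0.3 zmax 0.059192747995698826
  103 [344.0291 253.068 ] [ 0.3657 -0.1975  0.0538] [0.0588 0.0107] 88.9 zmax 0.06239955392364748
board ((0.5004527568817139, -0.24938620626926422), (0.2823715806007385, 0.40304091572761536), 88.20275878906
[... 303 characters left out ...]
0299 0.0316]
  131 [225.4351 225.6107] [ 0.368  -0.2019  0.0459] [0.0634 0.0133] 88.5 zmax 0.06500920632724788
  95 [242.1684 231.5158] [ 0.4312 -0.1977  0.0426] [0.0201 0.049 ] 1.4 zmax 0.062034251467809304
  94 [268.3723 240.9255] [ 0.5306 -0.1969  0.0429] [0.0186 0.0462] 3.6 zmax 0.059143472259365046
  539 [248.8571 254.026 ] [ 0.5082 -0.2843  0.0512] [0.2425 0.0421] 2.3 zmax 0.06477702571712883
  42 [298.6429 247.5   ] [ 0.625 -0.165  0.028] [0.0113 0.0683] 89.6 zmax 0.033215859463399035
  50 [291.78 258.  ] [ 0.6265 -0.2174  0.0281] [0.0684 0.0119] 2.4 zmax 0.0330100491253634
board ((0.5004985332489014, -0.2502363920211792), (0.3960184156894684, 0.2999027371406555), 0.20212320983409882)
```

View pics/crop0.png

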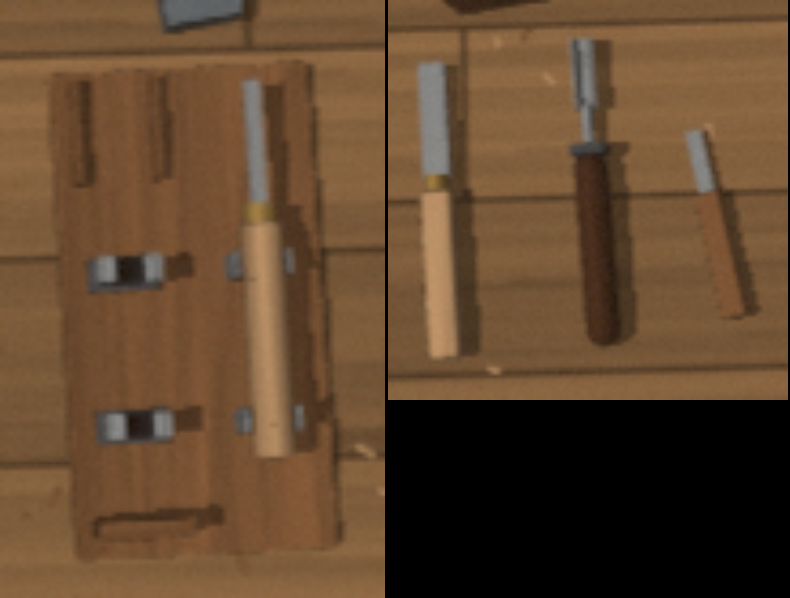

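Two look-alikes confirmed: the dark gouge with a square collar at top-image (197,195) is the one farthest right. The crop shows its collar at about (588,148) and a round handle down to (600,340). The rack's empty clips and trough are clear to its left. Gouge origin ≈(0.504,0.198), yaw 3.6°. Rack origin ≈(0.480,-0.195), yaw 1.3°. Next: rotate, then go above the gouge.

>>> move_arm:
  increments:
    - {"xyz": [0,0,0],"roll": -0.114,"grip": 100}
    - {"xyz": [0,0,0],"roll": -0.114,"grip": 100}
    - {"xyz": [0,0,0],"roll": -0.114,"grip": 100}
    - {"xyz": [0,0,0],"roll": 0,"grip": 100}

```text
time_s: 1.23
position: [0.172, 0.6008, 0.2226]
tcp_rot: [[-0.998, -0.065, 0.0], [-0.065, 0.998, -0.0], [-0.0, -0.0, -1.0]]
force: [0.8, -0.8, 0.3]
opening: 1.001
grasp_force: 0.0
```

>>> move_arm:
  increments:
    - {"xyz": [-21.6,-28.2,0],"roll": 0,"grip": 100}
    - {"xyz": [-21.6,-28.2,0],"roll": 0,"grip": 100}
    - {"xyz": [-21.6,-28.2,0],"roll": 0,"grip": 100}
    - {"xyz": [-21.6,-28.2,0],"roll": 0,"grip": 100}
    - {"xyz": [-21.6,-28.2,0],"roll": 0,"grip": 100}

```text
time_s: 1.65
position: [0.2894, 0.4658, 0.2227]
tcp_rot: [[-0.998, -0.061, 0.0], [-0.061, 0.998, 0.0], [-0.0, 0.0, -1.0]]
force: [-0.1, 0.8, 0.2]
opening: 0.998
grasp_force: 0.0
```

>>> move_arm:
  increments:
    - {"xyz": [-21.6,-28.2,0],"roll": 0,"grip": 100}
    - {"xyz": [-21.6,-28.2,0],"roll": 0,"grip": 100}
    - {"xyz": [-21.6,-28.2,0],"roll": 0,"grip": 100}
    - {"xyz": [-21.6,-28.2,0],"roll": 0,"grip": 100}
    - {"xyz": [-21.6,-28.2,0],"roll": 0,"grip": 100}

```text
time_s: 2.07
position: [0.4064, 0.3317, 0.2228]
tcp_rot: [[-0.998, -0.06, 0.0], [-0.06, 0.998, 0.0], [-0.001, 0.0, -1.0]]
force: [0.2, 0.1, -0.8]
opening: 1.002
grasp_force: 0.0
```

>>> move_arm:
  increments:
    - {"xyz": [-21.6,-28.2,0],"roll": 0,"grip": 100}
    - {"xyz": [-21.6,-28.2,0],"roll": 0,"grip": 100}
    - {"xyz": [-21.6,-28.2,0],"roll": 0,"grip": 100}
    - {"xyz": [-21.6,-28.2,0],"roll": 0,"grip": 100}
    - {"xyz": [-21.6,-28.2,0],"roll": 0,"grip": 100}

```text
time_s: 2.48
position: [0.5231, 0.1977, 0.2228]
tcp_rot: [[-0.998, -0.06, 0.0], [-0.06, 0.998, 0.0], [-0.0, 0.0, -1.0]]
force: [1.6, -0.0, -0.2]
opening: 0.998
grasp_force: 0.0
```

>>> move_arm:
  increments:
    - {"xyz": [0,0,25],"roll": 0,"grip": 70}
    - {"xyz": [0,0,30],"roll": 0,"grip": 70}
    - {"xyz": [0,0,30],"roll": 0,"grip": 70}
    - {"xyz": [0,0,30],"roll": 0,"grip": 70}
    - {"xyz": [0,0,0],"roll": 0,"grip": 70}

```text
time_s: 2.9
position: [0.5181, 0.1981, 0.1025]
tcp_rot: [[-0.998, -0.06, -0.011], [-0.06, 0.998, -0.002], [0.011, -0.001, -1.0]]
force: [-1.8, 0.4, 0.2]
opening: 0.741
grasp_force: 0.0
```

>>> move_arm:
  increments:
    - {"xyz": [0,0,30],"roll": 0,"grip": 70}
    - {"xyz": [0,0,30],"roll": 0,"grip": 70}
    - {"xyz": [0,0,20],"roll": 0,"grip": 70}
    - {"xyz": [0,0,10],"roll": 0,"grip": 70}
    - {"xyz": [0,0,8],"roll": 0,"grip": 70}

```text
time_s: 3.32
position: [0.5225, 0.1994, 0.0096]
tcp_rot: [[-0.998, -0.062, 0.0], [-0.062, 0.998, 0.0], [-0.0, 0.0, -1.0]]
force: [0.4, 0.8, 0.1]
opening: 0.703
grasp_force: 0.0
```

>>> move_arm:
  increments:
    - {"xyz": [0,0,0],"roll": 0,"grip": 70}
    - {"xyz": [0,0,0],"roll": 0,"grip": 70}

```text
time_s: 3.48
position: [0.5229, 0.1994, 0.0105]
tcp_rot: [[-0.998, -0.063, 0.002], [-0.063, 0.998, 0.0], [-0.002, 0.0, -1.0]]
force: [-0.7, -0.3, 0.0]
opening: 0.703
grasp_force: 0.0
```

Run:
```python
from h import *
o=np.zeros((420,800,3),np.uint8)
im,_=bot.capture("side"); u,v=px("side",bot.read_state()["position"]).astype(int); print(u,v,bot.read_state()["position"])
o[:400,:400]=cv2.resize(im[v-60:v+60,u-60:u+60,::-1],(400,400))
im,_=bot.capture("top"); u,v=px("top",bot.read_state()["position"]).astype(int)
o[:400,400:]=cv2.resize(im[v-60:v+60,u-60:u+60,::-1],(400,400)); cv2.imwrite("pics/g1.png",o)
```

```text
316 182 [0.52312441 0.1994415  0.01087576]
```

View pics/g1.png

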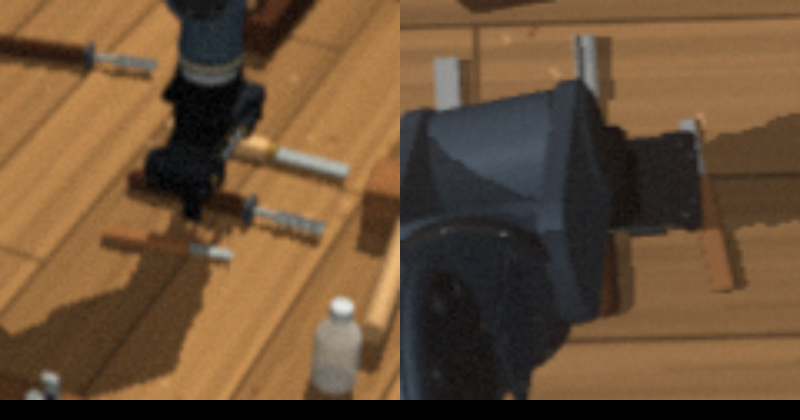

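The side view (left half) shows the near finger at (193,205) straddling the handle, between its butt (135,180) and the collar (250,207). That is as planned, so lower a little and close.

>>> move_arm:
  increments:
    - {"xyz": [0,0,4],"roll": 0,"grip": 70}
    - {"xyz": [0,0,2],"roll": 0,"grip": 70}
    - {"xyz": [0,0,0],"roll": 0,"grip": 0}
    - {"xyz": [0,0,0],"roll": 0,"grip": 0}
    - {"xyz": [0,0,0],"roll": 0,"grip": 0}

```text
time_s: 4.0
position: [0.522, 0.1992, 0.0036]
tcp_rot: [[-0.998, -0.063, 0.0], [-0.063, 0.998, 0.0], [-0.0, 0.0, -1.0]]
force: [-0.2, -0.6, -1.3]
opening: 0.556
grasp_force: 0.0
```

>>> move_arm:
  increments:
    - {"xyz": [0,0,0],"roll": 0,"grip": 0}
    - {"xyz": [0,0,0],"roll": 0,"grip": 0}
    - {"xyz": [0,0,0],"roll": 0,"grip": 0}
    - {"xyz": [0,0,0],"roll": 0,"grip": 0}

```text
time_s: 4.33
position: [0.522, 0.1992, 0.0036]
tcp_rot: [[-0.998, -0.063, -0.0], [-0.063, 0.998, 0.0], [0.0, 0.0, -1.0]]
force: [-0.3, -0.1, 1.7]
opening: 0.292
grasp_force: 29.7
```

>>> move_arm:
  increments:
    - {"xyz": [0,0,-15],"roll": 0,"grip": 0}
    - {"xyz": [0,0,-30],"roll": 0,"grip": 0}
    - {"xyz": [0,0,-35],"roll": 0,"grip": 0}
    - {"xyz": [0,0,-35],"roll": 0,"grip": 0}
    - {"xyz": [0,0,-25],"roll": 0.04,"grip": 0}

```text
time_s: 4.75
position: [0.5226, 0.1992, 0.146]
tcp_rot: [[-1.0, -0.023, 0.002], [-0.023, 1.0, 0.0], [-0.002, 0.0, -1.0]]
force: [1.2, -0.3, -1.4]
opening: 0.29
grasp_force: 29.7
```

>>> move_arm:
  increments:
    - {"xyz": [1,-18,0],"roll": 0,"grip": 0}
    - {"xyz": [2.9,-32,0],"roll": 0,"grip": 0}
    - {"xyz": [2.9,-32,0],"roll": 0,"grip": 0}
    - {"xyz": [2.9,-32,0],"roll": 0,"grip": 0}
    - {"xyz": [2.9,-32,0],"roll": 0,"grip": 0}

```text
time_s: 5.17
position: [0.5122, 0.0518, 0.1435]
tcp_rot: [[-1.0, -0.024, -0.0], [-0.024, 1.0, -0.0], [0.0, -0.0, -1.0]]
force: [0.8, -0.4, -1.6]
opening: 0.287
grasp_force: 29.7
```

>>> move_arm:
  increments:
    - {"xyz": [2.9,-32,0],"roll": 0,"grip": 0}
    - {"xyz": [2.9,-32,0],"roll": 0,"grip": 0}
    - {"xyz": [2.9,-32,0],"roll": 0,"grip": 0}
    - {"xyz": [2.9,-32,0],"roll": 0,"grip": 0}
    - {"xyz": [2.9,-32,0],"roll": 0,"grip": 0}

```text
time_s: 5.58
position: [0.5013, -0.1088, 0.1434]
tcp_rot: [[-1.0, -0.023, -0.001], [-0.023, 1.0, 0.0], [0.001, 0.0, -1.0]]
force: [-0.1, 0.0, -1.2]
opening: 0.287
grasp_force: 29.7
```

>>> move_arm:
  increments:
    - {"xyz": [2.9,-32,0],"roll": 0,"grip": 0}
    - {"xyz": [2.4,-23.4,0],"roll": 0,"grip": 0}
    - {"xyz": [0,0,10],"roll": 0,"grip": 0}
    - {"xyz": [0,0,0],"roll": 0,"grip": 0}

```text
time_s: 5.92
position: [0.4968, -0.1636, 0.1322]
tcp_rot: [[-1.0, -0.02, -0.002], [-0.02, 1.0, 0.002], [0.002, 0.002, -1.0]]
force: [-0.7, 1.2, -0.1]
opening: 0.29
grasp_force: 29.7
```

Run:
```python
from h import *
np.set_printoptions(precision=4,suppress=True)
p=bot.read_state()["position"]; print(bot.read_state())
o=np.zeros((400,800,3),np.uint8)
for i,n in enumerate(("side","top")):
    im,d=bot.capture(n); np.save(f"pics/{n}2.npy",d); cv2.imwrite(f"pics/{n}2.png",im[:,:,::-1])
    u,v=px(n,p).astype(int); o[:,400*i:400*i+400]=cv2.resize(im[v-60:v+60,u-60:u+60,::-1],(400,400)); print(n,u,v)
    C=cloud(n,d); m=(abs(C[...,0]-.53)<.2)&(abs(C[...,1]-p[1])<.03)&(C[...,2]>p[2]-.015)&(C[...,2]<p[2]+.035)
    q=C[m]
    for a in np.arange(.36,.70,.02):
        k=abs(q[:,0]-a)<.01
        if k.sum()>3: print(n,round(a,2),k.sum(),q[k].mean(0),q[k].min(0),q[k].max(0))
cv2.imwrite("pics/h2.png",o)
```

```text
{'time_s': 5.9167, 'joint_positions': array([ -30.4849,   30.0896,  101.4975,    0.0121,   48.5821, -121.642 ]), 'qvel': array([ 2.6203, -1.0025,  1.4493,  0.5386,  2.5533,  0.218 ]), 'tau': array([ -1.2621, -39.268 , -13.7522,  -0.1482,  -0.3521,  -0.0371]), 'position': array([ 0.4968, -0.1636,  0.1322]), 'tcp_rot': array([[-0.9998, -0.0201, -0.0025],
       [-0.0201,  0.9998,  0.0016],
       [ 0.0024,  0.0017, -1.    ]]), 'force': array([-0.6817,  1.1883, -0.1033]), 'moment': array([ 0.0935,  0.0657, -0.0221]), 'grasp_force': 29.717186093330383, 'opening': 0.2900584858936763}
side 263 211
side 0.5 60 [ 0.5045 -0.1716  0.1509] [ 0.4933 -0.1891  0.1337] [ 0.5099 -0.1392  0.1661]
side 0.52 45 [ 0.5209 -0.1693  0.1512] [ 0.5114 -0.1773  0.1383] [ 0.5299 -0.1528  0.1602]
side 0.54 46 [ 0.5398 -0.1674  0.1505] [ 0.53   -0.1775  0.1368] [ 0.5499 -0.1505  0.1589]
side 0.56 52 [ 0.5569 -0.1641  0.1471] [ 0.5504 -0.1797  0.1298] [ 0.5689 -0.1433  0.1612]
side 0.58 21 [ 0.5818 -0.1608  0.145 ] [ 0.5722 -0.1723  0.1373] [ 0.5896 -0.148   0.1516]
side 0.6 30 [ 0.5996 -0.1566  0.143 ] [ 0.5905 -0.1686  0.1356] [ 0.6098 -0.146   0.1495]
side 0.62 33 [ 0.6201 -0.1577  0.1429] [ 0.6102 -0.1675  0.1375] [ 0.6298 -0.1472  0.1472]
side 0.64 17 [ 0.6359 -0.1555  0.1429] [ 0.6303 -0.1658  0.1363] [ 0.6414 -0.1465  0.1515]
top 333 202
top 0.6 28 [ 0.6032 -0.1554  0.1415] [ 0.5919 -0.1656  0.1362] [ 0.6098 -0.1499  0.1481]
top 0.62 52 [ 0.6201 -0.1574  0.1408] [ 0.6104 -0.1659  0.1354] [ 0.63   -0.1484  0.149 ]
top 0.64 29 [ 0.6351 -0.157   0.1401] [ 0.6303 -0.1639  0.1326] [ 0.6398 -0.1486  0.148 ]
```

View pics/h2.png

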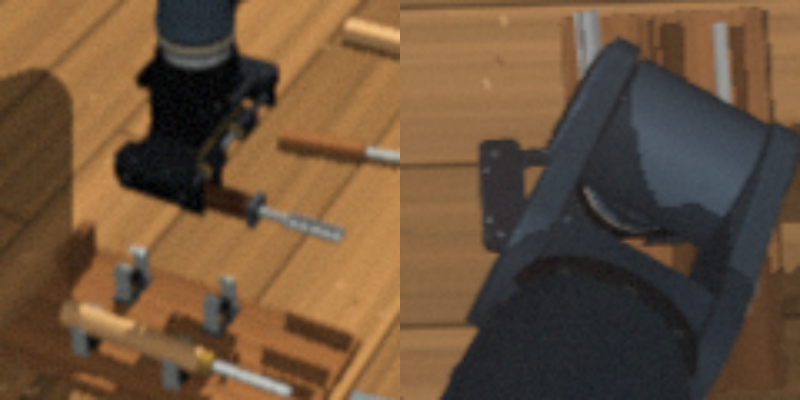

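The picture shows the gouge gripped level above the rack, blade forward: collar at (258,208) and tip at (342,235) in the left crop. The empty clips are below at (130,280) and (222,305). About 31 mm in y is still missing. I'll go there and down to just above the mouths, then compare the blade with the trough.

>>> move_arm:
  increments:
    - {"xyz": [-1,-16,0],"roll": 0,"grip": 0}
    - {"xyz": [0,-15,15],"roll": 0,"grip": 0}
    - {"xyz": [0,0,20],"roll": 0,"grip": 0}
    - {"xyz": [0,0,20],"roll": 0,"grip": 0}
    - {"xyz": [0,0,10],"roll": 0,"grip": 0}

```text
time_s: 6.43
position: [0.4987, -0.1918, 0.0669]
tcp_rot: [[-1.0, -0.025, -0.003], [-0.025, 1.0, 0.002], [0.003, 0.002, -1.0]]
force: [-0.6, 0.9, -1.5]
opening: 0.291
grasp_force: 29.7
```

>>> move_arm:
  increments:
    - {"xyz": [0,0,0],"roll": 0,"grip": 0}
    - {"xyz": [0,0,0],"roll": 0,"grip": 0}
    - {"xyz": [0,0,0],"roll": 0,"grip": 0}

```text
time_s: 6.68
position: [0.5004, -0.1935, 0.0694]
tcp_rot: [[-1.0, -0.024, 0.001], [-0.024, 1.0, -0.001], [-0.001, -0.001, -1.0]]
force: [-0.3, -0.9, -1.5]
opening: 0.294
grasp_force: 29.7
```

```bash
cat > m.py <<'E'
from h import *
np.set_printoptions(precision=4,suppress=True)
s=bot.read_state(); p=s["position"]; print(p,s["tcp_rot"][:2,1],s["force"])
for n in ("side","top"):
    C=np.mean([cloud(n,bot.capture(n)[1]) for _ in range(4)],0)
    for nm,lo,hi,x0,x1,ym,hw in (("blade",p[2]-.002,p[2]+.026,.595,.65,-.192,.022),("collar",p[2]-.01,p[2]+.03,.551,.565,-.194,.03),("butt",p[2]-.01,p[2]+.03,.39,.47,-.198,.03),("handle",p[2]-.01,p[2]+.03,.515,.55,-.194,.03),("wallL",.024,.034,.6,.65,-.166,.012),("wallR",.024,.034,.6,.65,-.218,.012)):
        m=(C[...,0]>x0)&(C[...,0]<x1)&(abs(C[...,1]-ym)<hw)&(C[...,2]>lo)&(C[...,2]<hi); q=C[m]
        if len(q)>4:
            f=np.polyfit(q[:,0],q[:,1],1); print(n,nm,len(q),q.mean(0),"slope",f[0],"y",np.percentile(q[:,1],[3,97]),"x",q[:,0].min(),q[:,0].max(),"z",np.percentile(q[:,2],[3,97]))
E
python3 m.py
python3 - <<'E'
from h import *
p=bot.read_state()["position"]; o=np.zeros((400,800,3),np.uint8)
for i,n in enumerate(("side","top")):
    im,d=bot.capture(n); u,v=px(n,p).astype(int)+np.array([10,0]); o[:,400*i:400*i+400]=cv2.resize(im[v-50:v+50,u-50:u+50,::-1],(400,400),interpolation=cv2.INTER_CUBIC)
cv2.imwrite("pics/h3.png",o)
E
```

```text
[ 0.5004 -0.1935  0.0694] [-0.0244  0.9997] [-0.2629 -0.8571 -1.5474]
side blade 77 [ 0.62   -0.186   0.0806] slope 0.02562072972111525 y [-0.1953 -0.1779] x 0.5951458084835416 0.6439812416556141 z [0.076 0.085]
side collar 43 [ 0.5579 -0.1947  0.0858] slope -0.23703965501420773 y [-0.2038 -0.1795] x 0.5511022633986327 0.5640414662993876 z [0.0697 0.0944]
side handle 83 [ 0.5328 -0.1981  0.0881] slope 0.16348787183056504 y [-0.2053 -0.1858] x 0.5159445302274875 0.549739359963076 z [0.0742 0.0955]
side wallL 32 [ 0.6257 -0.1649  0.0279] slope -0.004676787526740658 y [-0.1678 -0.1609] x 0.6015383305758368 0.6493736015055099 z [0.0242 0.0314]
side wallR 32 [ 0.6268 -0.2172  0.0281] slope 0.06377213713229433 y [-0.2211 -0.2136] x 0.6031271487950702 0.6484367115604535 z [0.0244 0.0319]
top blade 115 [ 0.6202 -0.1894  0.078 ] slope 0.04786391262526314 y [-0.1971 -0.1811] x 0.596932585038165 0.6432741742356669 z [0.0733 0.0828]
top wallL 29 [ 0.6257 -0.166   0.0271] slope 0.03784982992078629 y [-0.1686 -0.1638] x 0.6008617862578352 0.6484066479326365 z [0.0244 0.0292]
top wallR 20 [ 0.6345 -0.2178  0.0272] slope -0.012750988327874432 y [-0.2197 -0.2161] x 0.6216222292641551 0.6497428168020138 z [0.0254 0.0288]
```

View pics/h3.png

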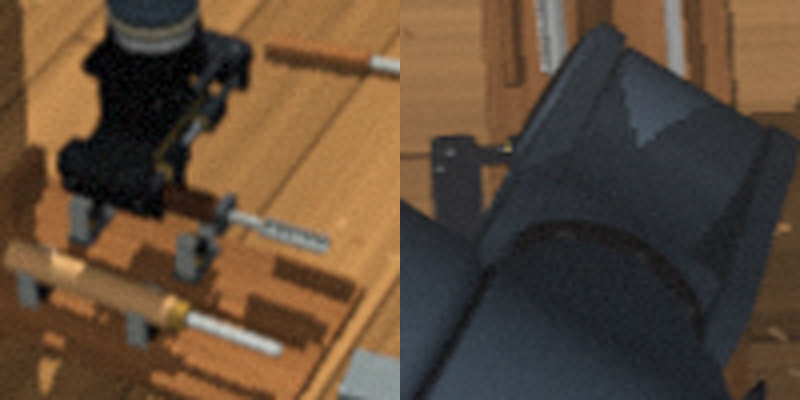

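Left crop: the blade-side clip is at (195,255) just behind the collar (228,207), and the handle is above the mouths. The blade runs parallel to the trough walls. The correction is about -1.5 mm in y, then lower into the mouths.

>>> move_arm:
  increments:
    - {"xyz": [0,-1.5,0],"roll": 0,"grip": 0}
    - {"xyz": [0,0,5],"roll": 0,"grip": 0}
    - {"xyz": [0,0,4],"roll": 0,"grip": 0}
    - {"xyz": [0,0,3],"roll": 0,"grip": 0}
    - {"xyz": [0,0,0],"roll": 0,"grip": 0}

```text
time_s: 7.6
position: [0.4992, -0.195, 0.0556]
tcp_rot: [[-1.0, -0.023, -0.002], [-0.023, 1.0, 0.001], [0.002, 0.001, -1.0]]
force: [-0.1, 0.3, -1.4]
opening: 0.287
grasp_force: 29.7
```

>>> move_arm:
  increments:
    - {"xyz": [0,0,1],"roll": 0,"grip": 0}
    - {"xyz": [0,0,1],"roll": 0,"grip": 0}
    - {"xyz": [0,0,1],"roll": 0,"grip": 0}
    - {"xyz": [0,0,0],"roll": 0,"grip": 0}

```text
time_s: 7.93
position: [0.4996, -0.1948, 0.0541]
tcp_rot: [[-1.0, -0.023, -0.0], [-0.023, 1.0, 0.001], [0.0, 0.001, -1.0]]
force: [-0.4, 2.7, 4.3]
opening: 0.288
grasp_force: 29.7
```

>>> move_arm:
  increments:
    - {"xyz": [0,0.8,0],"roll": 0,"grip": 0}
    - {"xyz": [0,0,0],"roll": 0,"grip": 0}
    - {"xyz": [0,0,0.7],"roll": 0,"grip": 0}
    - {"xyz": [0,0,0],"roll": 0,"grip": 0}

```text
time_s: 8.27
position: [0.4998, -0.1945, 0.0538]
tcp_rot: [[-1.0, -0.023, 0.0], [-0.023, 1.0, -0.0], [-0.0, -0.0, -1.0]]
force: [-1.2, 0.2, 8.6]
opening: 0.289
grasp_force: 29.7
```

```bash
python3 -c "
from rig import bot
s=bot.read_state();print(s['position'],s['force'],s['moment'])"
```

```text
[ 0.49983442 -0.19454084  0.05378528] [-1.16936107  0.20687479  8.63968427] [ 0.23314704  0.46711714 -0.07254771]
```

Centred in the mouths (axis ≈63 mm, side force ≈0). Release and lift.

>>> move_arm:
  increments:
    - {"xyz": [0,0,-1],"roll": 0,"grip": 0}
    - {"xyz": [0,0,0],"roll": 0,"grip": 50}
    - {"xyz": [0,0,0],"roll": 0,"grip": 50}
    - {"xyz": [0,0,0],"roll": 0,"grip": 50}
    - {"xyz": [0,0,0],"roll": 0,"grip": 50}

```text
time_s: 8.68
position: [0.4999, -0.1947, 0.0536]
tcp_rot: [[-1.0, -0.023, 0.0], [-0.023, 1.0, -0.0], [-0.0, -0.0, -1.0]]
force: [-0.3, -0.1, 0.4]
opening: 0.469
grasp_force: 0.0
```

>>> move_arm:
  increments:
    - {"xyz": [0,0,-10],"roll": 0,"grip": 50}
    - {"xyz": [0,0,-20],"roll": 0,"grip": 50}
    - {"xyz": [0,0,-20],"roll": 0,"grip": 0}
    - {"xyz": [0,0,0],"roll": 0,"grip": 0}
    - {"xyz": [0,0,0],"roll": 0,"grip": 0}

```text
time_s: 9.1
position: [0.5007, -0.1951, 0.1053]
tcp_rot: [[-1.0, -0.023, 0.003], [-0.023, 1.0, -0.002], [-0.003, -0.002, -1.0]]
force: [0.2, -1.0, -0.6]
opening: 0.354
grasp_force: 0.0
```

```bash
sed -i 's/p\[2\]-.002,p\[2\]+.026/.055,.078/; s/p\[2\]-.01,p\[2\]+.03/.05,.082/g' m.py; python3 m.py
python3 - <<'E'
from h import *
p=[.5,-.195,.06]; o=np.zeros((400,800,3),np.uint8)
for i,n in enumerate(("side","top")):
    im,d=bot.capture(n); u,v=px(n,p).astype(int); o[:,400*i:400*i+400]=cv2.resize(im[v-50:v+50,u-50:u+50,::-1],(400,400),interpolation=cv2.INTER_CUBIC)
cv2.imwrite("pics/h4.png",o)
E
```

```text
[ 0.5007 -0.1951  0.1053] [-0.0233  0.9997] [ 0.1661 -0.973  -0.561 ]
side blade 74 [ 0.6195 -0.1898  0.0642] slope 0.025656884464159285 y [-0.1992 -0.182 ] x 0.595295470928846 0.6426251216539528 z [0.0602 0.0685]
side collar 47 [ 0.5571 -0.1961  0.0685] slope 0.45875137448366654 y [-0.2057 -0.1806] x 0.5514247218154157 0.5642008792496664 z [0.0535 0.0788]
side butt 143 [ 0.4384 -0.2028  0.0698] slope 0.054163417891439816 y [-0.2135 -0.1903] x 0.4065055673136782 0.4697864848281352 z [0.0517 0.0782]
side handle 96 [ 0.5321 -0.2011  0.0682] slope 0.09500161095733435 y [-0.2121 -0.1885] x 0.5153288374131955 0.5486249731846202 z [0.0525 0.0781]
side wallL 17 [ 0.6323 -0.1658  0.0279] slope 0.08568411791408731 y [-0.1685 -0.1625] x 0.6026322863238115 0.6478757389380555 z [0.0247 0.0318]
side wallR 31 [ 0.625  -0.217   0.0284] slope 0.04176712974257431 y [-0.22  -0.214] x 0.6000622099514057 0.6488417500786051 z [0.0246 0.0317]
top blade 113 [ 0.6205 -0.1925  0.0618] slope 0.01150072603721062 y [-0.1998 -0.1838] x 0.5961295265689824 0.6435408440263053 z [0.0578 0.0669]
top wallL 29 [ 0.6257 -0.166   0.0275] slope 0.03530995684501682 y [-0.1684 -0.1638] x 0.6007755804421339 0.6484722107571198 z [0.0249 0.0295]
top wallR 20 [ 0.6329 -0.2177  0.0274] slope -0.025478090466914707 y [-0.2196 -0.2161] x 0.6193902878893215 0.6469141729071207 z [0.0253 0.0293]
```

View pics/h4.png

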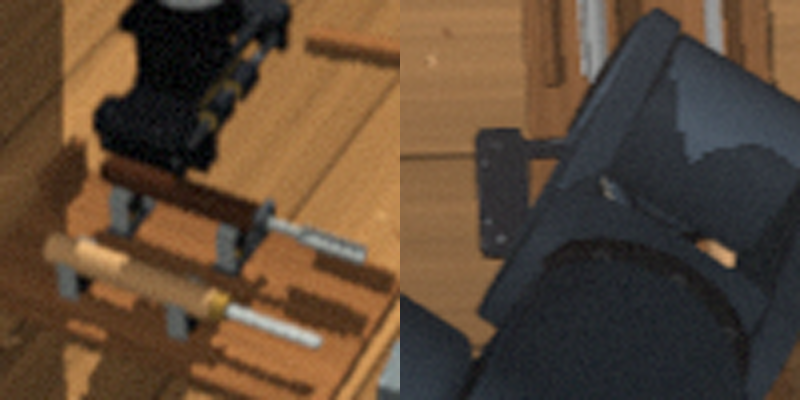

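The gouge lies in both mouths, level: handle from (105,170) to (262,210), clips at (130,205) and (232,245) below it, and blade over the trough. Close the fingers and press the blade-side end first, at rack x≈+29 mm.

>>> move_arm:
  increments:
    - {"xyz": [-8.5,0.4,0],"roll": 0,"grip": 0}
    - {"xyz": [0,0,0],"roll": 0,"grip": 0}
    - {"xyz": [0,0,0],"roll": 0,"grip": 0}
    - {"xyz": [0,0,0],"roll": 0,"grip": 0}
    - {"xyz": [0,0,0],"roll": 0,"grip": 0}

```text
time_s: 10.02
position: [0.5082, -0.1938, 0.1038]
tcp_rot: [[-1.0, -0.023, -0.0], [-0.023, 1.0, 0.0], [0.0, 0.0, -1.0]]
force: [-0.0, 0.0, 0.1]
opening: 0.008
grasp_force: 0.0
```

>>> move_arm:
  increments:
    - {"xyz": [0,0,10],"roll": 0,"grip": 0}
    - {"xyz": [0,0,8],"roll": 0,"grip": 0}
    - {"xyz": [0,0,4],"roll": 0,"grip": 0}
    - {"xyz": [0,0,0],"roll": 0,"grip": 0}
    - {"xyz": [0,0,0],"roll": 0,"grip": 0}

```text
time_s: 10.43
position: [0.5078, -0.1937, 0.0811]
tcp_rot: [[-1.0, -0.023, -0.001], [-0.023, 1.0, 0.001], [0.001, 0.001, -1.0]]
force: [-1.3, -0.0, 0.8]
opening: 0.004
grasp_force: 0.0
```

>>> move_arm:
  increments:
    - {"xyz": [0,0,2],"roll": 0,"grip": 0}
    - {"xyz": [0,0,1.5],"roll": 0,"grip": 0}
    - {"xyz": [0,0,1],"roll": 0,"grip": 0}
    - {"xyz": [0,0,1],"roll": 0,"grip": 0}
    - {"xyz": [0,0,0],"roll": 0,"grip": 0}

```text
time_s: 10.85
position: [0.5082, -0.1939, 0.0763]
tcp_rot: [[-1.0, -0.023, -0.0], [-0.023, 1.0, 0.0], [0.0, 0.0, -1.0]]
force: [1.2, -0.0, -0.6]
opening: 0.005
grasp_force: 0.0
```

>>> move_arm:
  increments:
    - {"xyz": [0,0,0.7],"roll": 0,"grip": 0}
    - {"xyz": [0,0,0.7],"roll": 0,"grip": 0}
    - {"xyz": [0,0,0],"roll": 0,"grip": 0}

```text
time_s: 11.1
position: [0.5084, -0.194, 0.0757]
tcp_rot: [[-1.0, -0.023, 0.0], [-0.023, 1.0, -0.0], [-0.0, -0.0, -1.0]]
force: [0.0, 0.3, 4.2]
opening: 0.005
grasp_force: 2.6
```

>>> move_arm:
  increments:
    - {"xyz": [0,0,0.6],"roll": 0,"grip": 0}
    - {"xyz": [0,0,0.6],"roll": 0,"grip": 0}
    - {"xyz": [0,0,0],"roll": 0,"grip": 0}

```text
time_s: 11.35
position: [0.5085, -0.194, 0.0755]
tcp_rot: [[-1.0, -0.023, 0.001], [-0.023, 1.0, -0.001], [-0.001, -0.001, -1.0]]
force: [-2.1, 0.2, 11.8]
opening: 0.003
grasp_force: 5.9
```

>>> move_arm:
  increments:
    - {"xyz": [0,0,0.5],"roll": 0,"grip": 0}
    - {"xyz": [0,0,0.5],"roll": 0,"grip": 0}
    - {"xyz": [0,0,0],"roll": 0,"grip": 0}

```text
time_s: 11.6
position: [0.5087, -0.1943, 0.075]
tcp_rot: [[-1.0, -0.023, 0.002], [-0.023, 1.0, -0.001], [-0.002, -0.001, -1.0]]
force: [-2.1, 1.6, 14.6]
opening: 0.002
grasp_force: 7.3
```

>>> move_arm:
  increments:
    - {"xyz": [0,0,0.5],"roll": 0,"grip": 0}
    - {"xyz": [0,0,0.5],"roll": 0,"grip": 0}
    - {"xyz": [0,0,0],"roll": 0,"grip": 0}

```text
time_s: 11.85
position: [0.5091, -0.1945, 0.0741]
tcp_rot: [[-1.0, -0.023, 0.002], [-0.023, 1.0, -0.002], [-0.002, -0.002, -1.0]]
force: [-1.6, 1.0, 14.3]
opening: 0.006
grasp_force: 7.3
```

>>> move_arm:
  increments:
    - {"xyz": [0,0,0.5],"roll": 0,"grip": 0}
    - {"xyz": [0,0,0],"roll": 0,"grip": 0}

```text
time_s: 12.02
position: [0.5093, -0.1945, 0.0735]
tcp_rot: [[-1.0, -0.023, 0.003], [-0.023, 1.0, -0.002], [-0.003, -0.002, -1.0]]
force: [-1.1, 2.2, 13.1]
opening: 0.005
grasp_force: 6.7
```

>>> move_arm:
  increments:
    - {"xyz": [0,0,0.5],"roll": 0,"grip": 0}
    - {"xyz": [0,0,0.5],"roll": 0,"grip": 0}
    - {"xyz": [0,0,0.5],"roll": 0,"grip": 0}
    - {"xyz": [0,0,0],"roll": 0,"grip": 0}

```text
time_s: 12.35
position: [0.5097, -0.1946, 0.0717]
tcp_rot: [[-1.0, -0.023, 0.004], [-0.023, 1.0, -0.002], [-0.004, -0.002, -1.0]]
force: [-0.2, 1.7, 10.3]
opening: 0.001
grasp_force: 5.2
```

>>> move_arm:
  increments:
    - {"xyz": [0,0,0.5],"roll": 0,"grip": 0}
    - {"xyz": [0,0,0.5],"roll": 0,"grip": 0}
    - {"xyz": [0,0,0],"roll": 0,"grip": 0}

```text
time_s: 12.6
position: [0.51, -0.1946, 0.0704]
tcp_rot: [[-1.0, -0.023, 0.004], [-0.023, 1.0, -0.002], [-0.004, -0.002, -1.0]]
force: [0.8, 1.0, 8.9]
opening: 0.009
grasp_force: 4.3
```

>>> move_arm:
  increments:
    - {"xyz": [0,0,0.5],"roll": 0,"grip": 0}
    - {"xyz": [0,0,0.5],"roll": 0,"grip": 0}
    - {"xyz": [0,0,0.5],"roll": 0,"grip": 0}
    - {"xyz": [0,0,0],"roll": 0,"grip": 0}

```text
time_s: 12.93
position: [0.5102, -0.1946, 0.0686]
tcp_rot: [[-1.0, -0.023, 0.005], [-0.023, 1.0, -0.002], [-0.005, -0.002, -1.0]]
force: [1.5, 1.6, 5.4]
opening: 0.001
grasp_force: 2.9
```

>>> move_arm:
  increments:
    - {"xyz": [0,0,0.4],"roll": 0,"grip": 0}
    - {"xyz": [0,0,0.4],"roll": 0,"grip": 0}
    - {"xyz": [0,0,0],"roll": 0,"grip": 0}

```text
time_s: 13.18
position: [0.5101, -0.1946, 0.0674]
tcp_rot: [[-1.0, -0.023, 0.004], [-0.023, 1.0, -0.002], [-0.004, -0.002, -1.0]]
force: [2.9, 0.5, 3.3]
opening: 0.005
grasp_force: 1.7
```

>>> move_arm:
  increments:
    - {"xyz": [0,0,0.4],"roll": 0,"grip": 0}
    - {"xyz": [0,0,0.4],"roll": 0,"grip": 0}
    - {"xyz": [0,0,0],"roll": 0,"grip": 0}

```text
time_s: 13.43
position: [0.5097, -0.1946, 0.0664]
tcp_rot: [[-1.0, -0.023, 0.003], [-0.023, 1.0, -0.002], [-0.003, -0.002, -1.0]]
force: [2.0, 0.5, 5.6]
opening: 0.006
grasp_force: 3.3
```

>>> move_arm:
  increments:
    - {"xyz": [0,0,0.4],"roll": 0,"grip": 0}
    - {"xyz": [0,0,0.4],"roll": 0,"grip": 0}
    - {"xyz": [0,0,0],"roll": 0,"grip": 0}

```text
time_s: 13.68
position: [0.5098, -0.1947, 0.066]
tcp_rot: [[-1.0, -0.023, 0.004], [-0.023, 1.0, -0.002], [-0.004, -0.002, -1.0]]
force: [2.1, 1.5, 8.5]
opening: 0.005
grasp_force: 4.7
```

>>> move_arm:
  increments:
    - {"xyz": [0,0,0.4],"roll": 0,"grip": 0}
    - {"xyz": [0,0,0.4],"roll": 0,"grip": 0}
    - {"xyz": [0,0,0],"roll": 0,"grip": 0}

```text
time_s: 13.93
position: [0.51, -0.1947, 0.0657]
tcp_rot: [[-1.0, -0.023, 0.004], [-0.023, 1.0, -0.002], [-0.004, -0.002, -1.0]]
force: [2.1, 1.8, 11.6]
opening: 0.003
grasp_force: 6.2
```

Blade end: force dropped to 3 N past the lips, then rose on the cushion to 11.6 N (axis ≈50 mm). Now the butt end.

>>> move_arm:
  increments:
    - {"xyz": [0,0,-10],"roll": 0,"grip": 0}
    - {"xyz": [0,0,-15],"roll": 0,"grip": 0}
    - {"xyz": [20,0,0],"roll": 0,"grip": 0}
    - {"xyz": [20,0.2,0],"roll": 0,"grip": 0}
    - {"xyz": [18,0.2,0],"roll": 0,"grip": 0}

```text
time_s: 14.35
position: [0.448, -0.1941, 0.0889]
tcp_rot: [[-1.0, -0.024, -0.003], [-0.024, 1.0, 0.001], [0.003, 0.001, -1.0]]
force: [-1.1, 0.2, 0.3]
opening: 0.007
grasp_force: 0.0
```

>>> move_arm:
  increments:
    - {"xyz": [0,0,4],"roll": 0,"grip": 0}
    - {"xyz": [0,0,4],"roll": 0,"grip": 0}
    - {"xyz": [0,0,0],"roll": 0,"grip": 0}
    - {"xyz": [0,0,0],"roll": 0,"grip": 0}

```text
time_s: 14.68
position: [0.451, -0.1952, 0.0806]
tcp_rot: [[-1.0, -0.024, -0.0], [-0.024, 1.0, -0.0], [0.0, -0.0, -1.0]]
force: [0.1, -0.8, 0.3]
opening: 0.007
grasp_force: 0.0
```

```bash
sed -i 's/\.055,\.078/.04,.07/; s/\.05,\.082/.042,.076/g' m.py; python3 m.py | grep -v wall
```

```text
[ 0.451  -0.1952  0.0806] [-0.0235  0.9997] [ 0.0806 -0.7646  0.2616]
side blade 32 [ 0.6126 -0.1915  0.0424] slope 0.00020704357709833382 y [-0.2008 -0.1832] x 0.5957038485852943 0.6422024633536612 z [0.0401 0.0457]
side collar 39 [ 0.557  -0.1957  0.0544] slope 0.5200440018393672 y [-0.2064 -0.1811] x 0.5511740710371602 0.5637836375639959 z [0.0433 0.0613]
side butt 100 [ 0.4446 -0.2057  0.0638] slope 0.2524711882596497 y [-0.2163 -0.1911] x 0.40984500973425786 0.46985599858405014 z [0.0464 0.0741]
side handle 111 [ 0.5316 -0.1995  0.058 ] slope 0.014962012513801236 y [-0.2162 -0.1751] x 0.5151967215347504 0.5498849468063529 z [0.045  0.0665]
top blade 21 [ 0.6086 -0.1932  0.0416] slope -0.03707969377416837 y [-0.2012 -0.1849] x 0.5951747411389612 0.6252369201197217 z [0.0402 0.043 ]
top collar 44 [ 0.5564 -0.1936  0.0554] slope -0.011512051811059777 y [-0.2064 -0.1814] x 0.5519269061333258 0.5644523263679401 z [0.0441 0.0595]
top handle 119 [ 0.5335 -0.1881  0.0572] slope -0.39981331907636847 y [-0.2035 -0.1714] x 0.516163847974864 0.5496630488489808 z [0.0492 0.064 ]
```

The blade end is down (collar top ≈60 mm), gouge still centred. Press the butt.

>>> move_arm:
  increments:
    - {"xyz": [0,0,2.5],"roll": 0,"grip": 0}
    - {"xyz": [0,0,2],"roll": 0,"grip": 0}
    - {"xyz": [0,0,1],"roll": 0,"grip": 0}
    - {"xyz": [0,0,1],"roll": 0,"grip": 0}
    - {"xyz": [0,0,0],"roll": 0,"grip": 0}

```text
time_s: 15.5
position: [0.4501, -0.1949, 0.0746]
tcp_rot: [[-1.0, -0.023, -0.0], [-0.023, 1.0, 0.0], [0.0, 0.0, -1.0]]
force: [-0.5, -0.4, 3.2]
opening: 0.004
grasp_force: 1.4
```

>>> move_arm:
  increments:
    - {"xyz": [0,0,0.7],"roll": 0,"grip": 0}
    - {"xyz": [0,0,0.7],"roll": 0,"grip": 0}
    - {"xyz": [0,0,0],"roll": 0,"grip": 0}

```text
time_s: 15.75
position: [0.45, -0.195, 0.0739]
tcp_rot: [[-1.0, -0.024, -0.0], [-0.024, 1.0, -0.0], [0.0, -0.0, -1.0]]
force: [-1.9, 0.0, 8.2]
opening: 0.005
grasp_force: 3.8
```

>>> move_arm:
  increments:
    - {"xyz": [0,0,0.5],"roll": 0,"grip": 0}
    - {"xyz": [0,0,0.5],"roll": 0,"grip": 0}
    - {"xyz": [0,0,0],"roll": 0,"grip": 0}

```text
time_s: 16.0
position: [0.4499, -0.1949, 0.0729]
tcp_rot: [[-1.0, -0.024, -0.0], [-0.024, 1.0, -0.0], [0.0, -0.0, -1.0]]
force: [-2.3, 0.1, 8.7]
opening: 0.005
grasp_force: 4.1
```

>>> move_arm:
  increments:
    - {"xyz": [0,0,0.6],"roll": 0,"grip": 0}
    - {"xyz": [0,0,0.6],"roll": 0,"grip": 0}
    - {"xyz": [0,0,0.6],"roll": 0,"grip": 0}
    - {"xyz": [0,0,0],"roll": 0,"grip": 0}

```text
time_s: 16.33
position: [0.4497, -0.1948, 0.071]
tcp_rot: [[-1.0, -0.024, -0.001], [-0.024, 1.0, 0.0], [0.001, 0.0, -1.0]]
force: [-2.4, -0.0, 5.9]
opening: 0.002
grasp_force: 3.6
```

>>> move_arm:
  increments:
    - {"xyz": [0,0,0.6],"roll": 0,"grip": 0}
    - {"xyz": [0,0,0.6],"roll": 0,"grip": 0}
    - {"xyz": [0,0,0],"roll": 0,"grip": 0}

```text
time_s: 16.58
position: [0.4496, -0.1948, 0.0697]
tcp_rot: [[-1.0, -0.024, -0.001], [-0.024, 1.0, 0.0], [0.001, 0.0, -1.0]]
force: [-2.1, -0.3, 7.2]
opening: 0.01
grasp_force: 3.4
```

>>> move_arm:
  increments:
    - {"xyz": [0,0,0.5],"roll": 0,"grip": 0}
    - {"xyz": [0,0,0.5],"roll": 0,"grip": 0}
    - {"xyz": [0,0,0],"roll": 0,"grip": 0}

```text
time_s: 16.83
position: [0.4495, -0.1948, 0.0686]
tcp_rot: [[-1.0, -0.024, -0.001], [-0.024, 1.0, 0.0], [0.001, 0.0, -1.0]]
force: [-2.0, -1.6, 6.1]
opening: 0.005
grasp_force: 3.3
```

>>> move_arm:
  increments:
    - {"xyz": [0,0,0.5],"roll": 0,"grip": 0}
    - {"xyz": [0,0,0.5],"roll": 0,"grip": 0}
    - {"xyz": [0,0,0.5],"roll": 0,"grip": 0}
    - {"xyz": [0,0,0],"roll": 0,"grip": 0}

```text
time_s: 17.17
position: [0.4495, -0.1948, 0.067]
tcp_rot: [[-1.0, -0.024, -0.001], [-0.024, 1.0, 0.0], [0.001, 0.0, -1.0]]
force: [-2.3, 0.1, 6.5]
opening: 0.004
grasp_force: 3.0
```

>>> move_arm:
  increments:
    - {"xyz": [0,0,0.5],"roll": 0,"grip": 0}
    - {"xyz": [0,0,0.5],"roll": 0,"grip": 0}
    - {"xyz": [0,0,0],"roll": 0,"grip": 0}

```text
time_s: 17.42
position: [0.4494, -0.1947, 0.0659]
tcp_rot: [[-1.0, -0.024, -0.002], [-0.024, 1.0, 0.0], [0.002, 0.0, -1.0]]
force: [-2.1, -0.2, 5.6]
opening: 0.004
grasp_force: 2.7
```

>>> move_arm:
  increments:
    - {"xyz": [0,0,0.4],"roll": 0,"grip": 0}
    - {"xyz": [0,0,0.4],"roll": 0,"grip": 0}
    - {"xyz": [0,0,0],"roll": 0,"grip": 0}

```text
time_s: 17.67
position: [0.4493, -0.1947, 0.0651]
tcp_rot: [[-1.0, -0.024, -0.002], [-0.024, 1.0, 0.0], [0.002, 0.001, -1.0]]
force: [-2.1, 0.1, 4.9]
opening: 0.007
grasp_force: 2.4
```

>>> move_arm:
  increments:
    - {"xyz": [0,0,0.4],"roll": 0,"grip": 0}
    - {"xyz": [0,0,0.4],"roll": 0,"grip": 0}
    - {"xyz": [0,0,0],"roll": 0,"grip": 0}

```text
time_s: 17.92
position: [0.4494, -0.1946, 0.0641]
tcp_rot: [[-1.0, -0.024, -0.002], [-0.024, 1.0, 0.001], [0.002, 0.001, -1.0]]
force: [-2.8, -0.7, 4.4]
opening: 0.008
grasp_force: 2.1
```

>>> move_arm:
  increments:
    - {"xyz": [0,0,0.4],"roll": 0,"grip": 0}
    - {"xyz": [0,0,0.4],"roll": 0,"grip": 0}
    - {"xyz": [0,0,0],"roll": 0,"grip": 0}

```text
time_s: 18.17
position: [0.4502, -0.1948, 0.0631]
tcp_rot: [[-1.0, -0.023, -0.0], [-0.023, 1.0, 0.0], [0.0, 0.0, -1.0]]
force: [-2.0, -0.6, 3.4]
opening: 0.002
grasp_force: 1.6
```

>>> move_arm:
  increments:
    - {"xyz": [0,0,0.4],"roll": 0,"grip": 0}
    - {"xyz": [0,0,0.4],"roll": 0,"grip": 0}
    - {"xyz": [0,0,0],"roll": 0,"grip": 0}

```text
time_s: 18.42
position: [0.4504, -0.1949, 0.0623]
tcp_rot: [[-1.0, -0.023, 0.0], [-0.023, 1.0, -0.0], [-0.0, -0.0, -1.0]]
force: [-1.5, 0.8, 2.1]
opening: 0.008
grasp_force: 0.9
```

>>> move_arm:
  increments:
    - {"xyz": [0,0,0.4],"roll": 0,"grip": 0}
    - {"xyz": [0,0,0.4],"roll": 0,"grip": 0}
    - {"xyz": [0,0,0],"roll": 0,"grip": 0}

```text
time_s: 18.67
position: [0.4504, -0.1949, 0.0615]
tcp_rot: [[-1.0, -0.023, 0.0], [-0.023, 1.0, -0.0], [-0.0, -0.0, -1.0]]
force: [0.1, -0.1, 1.5]
opening: 0.006
grasp_force: 0.7
```

>>> move_arm:
  increments:
    - {"xyz": [0,0,0.4],"roll": 0,"grip": 0}
    - {"xyz": [0,0,0.4],"roll": 0,"grip": 0}
    - {"xyz": [0,0,0],"roll": 0,"grip": 0}

```text
time_s: 18.92
position: [0.4504, -0.195, 0.0608]
tcp_rot: [[-1.0, -0.023, 0.0], [-0.023, 1.0, -0.0], [-0.0, -0.0, -1.0]]
force: [-1.2, -0.4, 1.7]
opening: 0.011
grasp_force: 0.6
```

>>> move_arm:
  increments:
    - {"xyz": [0,0,0.4],"roll": 0,"grip": 0}
    - {"xyz": [0,0,0.4],"roll": 0,"grip": 0}
    - {"xyz": [0,0,0],"roll": 0,"grip": 0}

```text
time_s: 19.17
position: [0.4503, -0.195, 0.0601]
tcp_rot: [[-1.0, -0.023, 0.0], [-0.023, 1.0, -0.0], [-0.0, -0.0, -1.0]]
force: [-0.7, -0.2, 2.9]
opening: 0.007
grasp_force: 1.4
```

>>> move_arm:
  increments:
    - {"xyz": [0,0,0.4],"roll": 0,"grip": 0}
    - {"xyz": [0,0,0.4],"roll": 0,"grip": 0}
    - {"xyz": [0,0,0],"roll": 0,"grip": 0}

```text
time_s: 19.42
position: [0.4502, -0.195, 0.0597]
tcp_rot: [[-1.0, -0.023, 0.0], [-0.023, 1.0, -0.0], [-0.0, -0.0, -1.0]]
force: [-1.9, 0.9, 5.9]
opening: 0.006
grasp_force: 3.3
```

>>> move_arm:
  increments:
    - {"xyz": [0,0,0.4],"roll": 0,"grip": 0}
    - {"xyz": [0,0,0.4],"roll": 0,"grip": 0}
    - {"xyz": [0,0,0],"roll": 0,"grip": 0}

```text
time_s: 19.67
position: [0.4502, -0.195, 0.0593]
tcp_rot: [[-1.0, -0.023, 0.0], [-0.023, 1.0, -0.0], [-0.0, -0.0, -1.0]]
force: [-3.5, 0.0, 10.6]
opening: 0.005
grasp_force: 5.2
```

Butt bedded (10.6 N on the cushion). Lift, then re-press the blade end to the same load, since it can ease.

>>> move_arm:
  increments:
    - {"xyz": [0,0,-10],"roll": 0,"grip": 0}
    - {"xyz": [0,0,-10],"roll": 0,"grip": 0}
    - {"xyz": [-20,0,0],"roll": 0,"grip": 0}
    - {"xyz": [-20,0,0],"roll": 0,"grip": 0}
    - {"xyz": [-18,0,0],"roll": 0,"grip": 0}

```text
time_s: 20.08
position: [0.51, -0.194, 0.0796]
tcp_rot: [[-1.0, -0.023, 0.002], [-0.023, 1.0, -0.001], [-0.002, -0.001, -1.0]]
force: [0.4, -0.6, 0.2]
opening: 0.005
grasp_force: 0.0
```

>>> move_arm:
  increments:
    - {"xyz": [0,0,5],"roll": 0,"grip": 0}
    - {"xyz": [0,0,4],"roll": 0,"grip": 0}
    - {"xyz": [0,0,0],"roll": 0,"grip": 0}
    - {"xyz": [0,0,0],"roll": 0,"grip": 0}

```text
time_s: 20.42
position: [0.5064, -0.1929, 0.0689]
tcp_rot: [[-1.0, -0.023, -0.003], [-0.023, 1.0, 0.002], [0.003, 0.002, -1.0]]
force: [-0.2, 0.4, -0.1]
opening: 0.009
grasp_force: 0.0
```

>>> move_arm:
  increments:
    - {"xyz": [-2,-1,3],"roll": 0,"grip": 0}
    - {"xyz": [0,0,1.5],"roll": 0,"grip": 0}
    - {"xyz": [0,0,0.7],"roll": 0,"grip": 0}
    - {"xyz": [0,0,0],"roll": 0,"grip": 0}
    - {"xyz": [0,0,0],"roll": 0,"grip": 0}

```text
time_s: 20.83
position: [0.5101, -0.1945, 0.0642]
tcp_rot: [[-1.0, -0.023, -0.0], [-0.023, 1.0, 0.0], [0.0, 0.0, -1.0]]
force: [0.2, -1.1, 0.6]
opening: 0.004
grasp_force: 0.0
```

>>> move_arm:
  increments:
    - {"xyz": [0,0,0.4],"roll": 0,"grip": 0}
    - {"xyz": [0,0,0.4],"roll": 0,"grip": 0}
    - {"xyz": [0,0,0],"roll": 0,"grip": 0}

```text
time_s: 21.08
position: [0.5102, -0.1945, 0.0635]
tcp_rot: [[-1.0, -0.023, 0.0], [-0.023, 1.0, 0.0], [-0.0, 0.0, -1.0]]
force: [0.1, -0.8, 0.0]
opening: 0.007
grasp_force: 0.0
```

>>> move_arm:
  increments:
    - {"xyz": [0,0,0.4],"roll": 0,"grip": 0}
    - {"xyz": [0,0,0.4],"roll": 0,"grip": 0}
    - {"xyz": [0,0,0],"roll": 0,"grip": 0}

```text
time_s: 21.33
position: [0.5102, -0.1945, 0.0626]
tcp_rot: [[-1.0, -0.023, -0.0], [-0.023, 1.0, 0.0], [0.0, 0.0, -1.0]]
force: [-0.3, -0.1, 0.4]
opening: 0.005
grasp_force: 0.0
```

>>> move_arm:
  increments:
    - {"xyz": [0,0,0.4],"roll": 0,"grip": 0}
    - {"xyz": [0,0,0.4],"roll": 0,"grip": 0}
    - {"xyz": [0,0,0],"roll": 0,"grip": 0}

```text
time_s: 21.58
position: [0.5102, -0.1945, 0.0618]
tcp_rot: [[-1.0, -0.023, -0.0], [-0.023, 1.0, 0.0], [0.0, 0.0, -1.0]]
force: [-0.5, -0.1, 0.1]
opening: 0.008
grasp_force: 0.0
```

>>> move_arm:
  increments:
    - {"xyz": [0,0,0.4],"roll": 0,"grip": 0}
    - {"xyz": [0,0,0.4],"roll": 0,"grip": 0}
    - {"xyz": [0,0,0],"roll": 0,"grip": 0}

```text
time_s: 21.83
position: [0.5103, -0.1946, 0.0613]
tcp_rot: [[-1.0, -0.023, 0.0], [-0.023, 1.0, -0.0], [-0.0, -0.0, -1.0]]
force: [-0.5, 1.0, 2.8]
opening: 0.003
grasp_force: 1.3
```

>>> move_arm:
  increments:
    - {"xyz": [0,0,0.4],"roll": 0,"grip": 0}
    - {"xyz": [0,0,0.3],"roll": 0,"grip": 0}
    - {"xyz": [0,0,0],"roll": 0,"grip": 0}

```text
time_s: 22.08
position: [0.5104, -0.1946, 0.061]
tcp_rot: [[-1.0, -0.023, 0.0], [-0.023, 1.0, -0.0], [-0.0, -0.0, -1.0]]
force: [-1.0, 0.1, 7.3]
opening: 0.004
grasp_force: 3.1
```

>>> move_arm:
  increments:
    - {"xyz": [0,0,0.3],"roll": 0,"grip": 0}
    - {"xyz": [0,0,0.3],"roll": 0,"grip": 0}
    - {"xyz": [0,0,0],"roll": 0,"grip": 0}

```text
time_s: 22.33
position: [0.5105, -0.1946, 0.0608]
tcp_rot: [[-1.0, -0.023, 0.001], [-0.023, 1.0, -0.0], [-0.001, -0.0, -1.0]]
force: [-1.7, 2.5, 9.2]
opening: 0.007
grasp_force: 4.2
```

Blade end firm at 9–10 N. One check press on the butt.

>>> move_arm:
  increments:
    - {"xyz": [0,0,-8],"roll": 0,"grip": 0}
    - {"xyz": [10,0,-4],"roll": 0,"grip": 0}
    - {"xyz": [20,0,0],"roll": 0,"grip": 0}
    - {"xyz": [20,0,0],"roll": 0,"grip": 0}
    - {"xyz": [10,0,0],"roll": 0,"grip": 0}

```text
time_s: 22.75
position: [0.4471, -0.1948, 0.0718]
tcp_rot: [[-1.0, -0.023, -0.003], [-0.023, 1.0, 0.002], [0.003, 0.002, -1.0]]
force: [-0.9, 0.7, -0.2]
opening: 0.005
grasp_force: 0.0
```

>>> move_arm:
  increments:
    - {"xyz": [0,0,5],"roll": 0,"grip": 0}
    - {"xyz": [0,0,3],"roll": 0,"grip": 0}
    - {"xyz": [0,0,1.5],"roll": 0,"grip": 0}
    - {"xyz": [0,0,0],"roll": 0,"grip": 0}
    - {"xyz": [0,0,0],"roll": 0,"grip": 0}

```text
time_s: 23.17
position: [0.4512, -0.1962, 0.062]
tcp_rot: [[-1.0, -0.024, 0.001], [-0.024, 1.0, -0.0], [-0.001, -0.0, -1.0]]
force: [0.8, 0.5, -0.6]
opening: 0.006
grasp_force: 0.0
```

>>> move_arm:
  increments:
    - {"xyz": [0,0,0.4],"roll": 0,"grip": 0}
    - {"xyz": [0,0,0.4],"roll": 0,"grip": 0}
    - {"xyz": [0,0,0.4],"roll": 0,"grip": 0}
    - {"xyz": [0,0,0],"roll": 0,"grip": 0}

```text
time_s: 23.5
position: [0.4504, -0.1958, 0.061]
tcp_rot: [[-1.0, -0.023, 0.0], [-0.023, 1.0, 0.0], [-0.0, 0.0, -1.0]]
force: [0.1, 0.5, -0.1]
opening: 0.005
grasp_force: 0.0
```

>>> move_arm:
  increments:
    - {"xyz": [0,0,0.4],"roll": 0,"grip": 0}
    - {"xyz": [0,0,0.4],"roll": 0,"grip": 0}
    - {"xyz": [0,0,0.4],"roll": 0,"grip": 0}
    - {"xyz": [0,0,0],"roll": 0,"grip": 0}

```text
time_s: 23.83
position: [0.4503, -0.1959, 0.0599]
tcp_rot: [[-1.0, -0.023, 0.0], [-0.023, 1.0, -0.0], [-0.0, -0.0, -1.0]]
force: [0.4, -0.3, 0.5]
opening: 0.005
grasp_force: 0.2
```

>>> move_arm:
  increments:
    - {"xyz": [0,0,0.4],"roll": 0,"grip": 0}
    - {"xyz": [0,0,0.4],"roll": 0,"grip": 0}
    - {"xyz": [0,0,0],"roll": 0,"grip": 0}

```text
time_s: 24.08
position: [0.4503, -0.196, 0.0596]
tcp_rot: [[-1.0, -0.023, 0.0], [-0.023, 1.0, -0.0], [-0.0, -0.0, -1.0]]
force: [-0.9, -0.3, 4.0]
opening: 0.006
grasp_force: 2.7
```

>>> move_arm:
  increments:
    - {"xyz": [0,0,0.4],"roll": 0,"grip": 0}
    - {"xyz": [0,0,0.4],"roll": 0,"grip": 0}
    - {"xyz": [0,0,0],"roll": 0,"grip": 0}

```text
time_s: 24.33
position: [0.4503, -0.196, 0.0592]
tcp_rot: [[-1.0, -0.023, 0.0], [-0.023, 1.0, -0.0], [-0.0, -0.0, -1.0]]
force: [-1.5, 1.3, 9.2]
opening: 0.007
grasp_force: 4.7
```

>>> move_arm:
  increments:
    - {"xyz": [0,0,0.3],"roll": 0,"grip": 0}
    - {"xyz": [0,0,0.3],"roll": 0,"grip": 0}
    - {"xyz": [0,0,0],"roll": 0,"grip": 0}
    - {"xyz": [0,0,0],"roll": 0,"grip": 0}

```text
time_s: 24.67
position: [0.4503, -0.196, 0.059]
tcp_rot: [[-1.0, -0.023, 0.001], [-0.023, 1.0, -0.001], [-0.001, -0.001, -1.0]]
force: [-2.3, 1.2, 13.0]
opening: 0.007
grasp_force: 6.3
```

Butt 13 N. Same final push on the blade end.

>>> move_arm:
  increments:
    - {"xyz": [0,0,-8],"roll": 0,"grip": 0}
    - {"xyz": [-10,0,-6],"roll": 0,"grip": 0}
    - {"xyz": [-20,0,0],"roll": 0,"grip": 0}
    - {"xyz": [-20,0,0],"roll": 0,"grip": 0}
    - {"xyz": [-9,0,0],"roll": 0,"grip": 0}

```text
time_s: 25.08
position: [0.5121, -0.1954, 0.0723]
tcp_rot: [[-1.0, -0.024, 0.004], [-0.024, 1.0, -0.002], [-0.004, -0.002, -1.0]]
force: [-0.0, 0.8, 0.7]
opening: 0.004
grasp_force: 0.0
```

>>> move_arm:
  increments:
    - {"xyz": [0,0,4],"roll": 0,"grip": 0}
    - {"xyz": [0,0,3],"roll": 0,"grip": 0}
    - {"xyz": [0,0,1],"roll": 0,"grip": 0}
    - {"xyz": [0,0,0],"roll": 0,"grip": 0}
    - {"xyz": [0,0,0],"roll": 0,"grip": 0}

```text
time_s: 25.5
position: [0.508, -0.1942, 0.0632]
tcp_rot: [[-1.0, -0.023, -0.002], [-0.023, 1.0, 0.001], [0.002, 0.001, -1.0]]
force: [-0.3, -0.6, 0.2]
opening: 0.005
grasp_force: 0.0
```

>>> move_arm:
  increments:
    - {"xyz": [-1,0,0.7],"roll": 0,"grip": 0}
    - {"xyz": [0,0,0.5],"roll": 0,"grip": 0}
    - {"xyz": [0,0,0.4],"roll": 0,"grip": 0}
    - {"xyz": [0,0,0.4],"roll": 0,"grip": 0}
    - {"xyz": [0,0,0],"roll": 0,"grip": 0}

```text
time_s: 25.92
position: [0.5102, -0.1945, 0.0616]
tcp_rot: [[-1.0, -0.023, -0.0], [-0.023, 1.0, 0.0], [0.0, 0.0, -1.0]]
force: [-0.7, 0.6, 0.3]
opening: 0.001
grasp_force: 0.0
```

>>> move_arm:
  increments:
    - {"xyz": [0,0,0.4],"roll": 0,"grip": 0}
    - {"xyz": [0,0,0.4],"roll": 0,"grip": 0}
    - {"xyz": [0,0,0],"roll": 0,"grip": 0}

```text
time_s: 26.17
position: [0.5103, -0.1945, 0.061]
tcp_rot: [[-1.0, -0.023, 0.0], [-0.023, 1.0, -0.0], [-0.0, -0.0, -1.0]]
force: [-0.5, -0.3, 1.9]
opening: 0.005
grasp_force: 0.9
```

>>> move_arm:
  increments:
    - {"xyz": [0,0,0.3],"roll": 0,"grip": 0}
    - {"xyz": [0,0,0.3],"roll": 0,"grip": 0}
    - {"xyz": [0,0,0],"roll": 0,"grip": 0}

```text
time_s: 26.42
position: [0.5104, -0.1946, 0.0609]
tcp_rot: [[-1.0, -0.023, 0.0], [-0.023, 1.0, -0.0], [-0.0, -0.0, -1.0]]
force: [-1.2, 1.6, 5.9]
opening: 0.007
grasp_force: 2.9
```

>>> move_arm:
  increments:
    - {"xyz": [0,0,0.4],"roll": 0,"grip": 0}
    - {"xyz": [0,0,0.3],"roll": 0,"grip": 0}
    - {"xyz": [0,0,0],"roll": 0,"grip": 0}

```text
time_s: 26.67
position: [0.5104, -0.1946, 0.0607]
tcp_rot: [[-1.0, -0.023, 0.001], [-0.023, 1.0, -0.0], [-0.001, -0.0, -1.0]]
force: [-2.1, 0.5, 8.8]
opening: 0.008
grasp_force: 4.5
```

>>> move_arm:
  increments:
    - {"xyz": [0,0,0.2],"roll": 0,"grip": 0}
    - {"xyz": [0,0,0.2],"roll": 0,"grip": 0}
    - {"xyz": [0,0,0],"roll": 0,"grip": 0}

```text
time_s: 26.92
position: [0.5105, -0.1946, 0.0605]
tcp_rot: [[-1.0, -0.023, 0.001], [-0.023, 1.0, -0.001], [-0.001, -0.001, -1.0]]
force: [-2.0, 1.3, 11.6]
opening: 0.002
grasp_force: 5.4
```

>>> move_arm:
  increments:
    - {"xyz": [0,0,-10],"roll": 0,"grip": 0}
    - {"xyz": [0,0,-30],"roll": 0,"grip": 0}
    - {"xyz": [0,0,-40],"roll": 0,"grip": 0}
    - {"xyz": [35,0,-40],"roll": 0,"grip": 0}
    - {"xyz": [0,0,0],"roll": 0,"grip": 0}

```text
time_s: 27.33
position: [0.4825, -0.196, 0.1759]
tcp_rot: [[-1.0, -0.023, 0.005], [-0.023, 1.0, -0.005], [-0.005, -0.005, -1.0]]
force: [-1.1, 0.1, 0.2]
opening: 0.002
grasp_force: 0.0
```

```bash
python3 m.py | grep -v wall
python3 - <<'E'
from h import *
p=[.5,-.195,.06]; o=np.zeros((400,800,3),np.uint8)
for i,n in enumerate(("side","top")):
    im,d=bot.capture(n); u,v=px(n,p).astype(int); o[:,400*i:400*i+400]=cv2.resize(im[v-50:v+50,u-50:u+50,::-1],(400,400),interpolation=cv2.INTER_CUBIC)
cv2.imwrite("pics/h5.png",o)
E
```

```text
[ 0.4825 -0.196   0.1759] [-0.0234  0.9997] [-1.0741  0.0559  0.1874]
side blade 77 [ 0.6199 -0.1898  0.0521] slope -0.007534900080425404 y [-0.1993 -0.1827] x 0.5951188005820014 0.6454644344002978 z [0.0475 0.0572]
side collar 37 [ 0.5582 -0.1962  0.0579] slope -0.03414545548363181 y [-0.2063 -0.1837] x 0.551687038521132 0.5625379800054795 z [0.0442 0.065 ]
side butt 143 [ 0.439  -0.2012  0.0558] slope -0.017296362676253143 y [-0.2173 -0.1753] x 0.41051882565598075 0.46999855612648705 z [0.044  0.0624]
side handle 102 [ 0.5326 -0.1991  0.057 ] slope 0.02529099137600455 y [-0.2163 -0.1754] x 0.5155583618352455 0.5490203316477781 z [0.0439 0.0648]
top blade 113 [ 0.6188 -0.1926  0.0496] slope 0.02092235722013448 y [-0.2008 -0.1843] x 0.5954945721630429 0.6449833047458992 z [0.0452 0.0548]
top collar 26 [ 0.5567 -0.1874  0.0574] slope -0.5662121212153247 y [-0.1958 -0.1808] x 0.5518704177666968 0.563357135454685 z [0.0465 0.0627]
top handle 14 [ 0.5443 -0.1851  0.0555] slope -0.29047090663690855 y [-0.189  -0.1821] x 0.5384387373647304 0.5497466641259399 z [0.0519 0.0588]
```

View pics/h5.png

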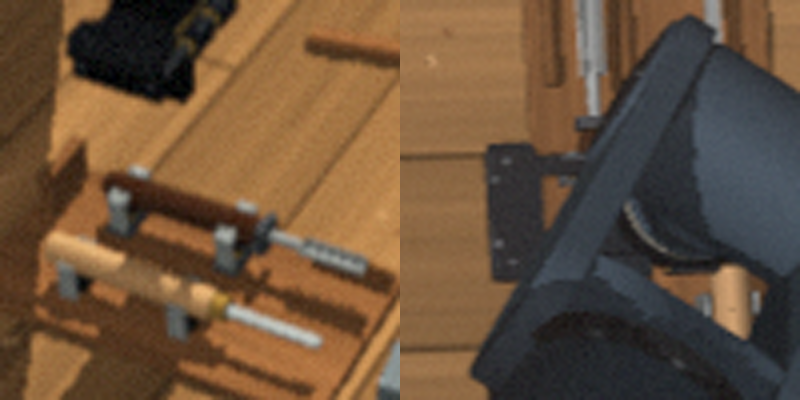

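The handle now sits below both clips' lips, at (122,210) and (228,245) in the left crop. The blade is over the trough, the tip is at rack x≈0.165, and the gripper is clear. Hand in.

```bash
python3 -c "
from rig import bot
print(bot.hand_in())"
```

```text
the job is handed in; nothing more can be done
None
```

I put the gouge back in both spring clips with its blade over the trough, pressed each end onto its cushion (last pushes 13 N at the butt and 11.6 N at the blade end), and handed the job in at about 28 s; no verdict was returned.

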